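# Pack the parts case in layers

### The arm

A 7-joint arm with a two-finger parallel gripper is mounted at the origin on a cart in front of the work surface, level with it; the furniture and walls round the work are solid. World frame = base frame: x ahead of the robot, y to its left, z up, the work surface at z = 0. Lengths are in mm, angles in rad, forces in N, time in s.
With the tool pointing down it reaches from about 400 to 875 mm from the base axis. Payload 19.3 kg.
Tool frame: the origin (TCP) lies at the very end of the fingers, on their centre line; the grasp point (between the pads) lies 19 mm behind it (grip_point_offset is the z of the grasp point in the tool frame, in mm); z points along the fingers, x is the direction in which the jaws open and shut, and the axes are right-handed (so a half turn about z gives the same grasp; the last joint's range is limited). The gripper opens to 85 mm and grips with 20 to 120 N. Pads are 22 mm wide; open, the fingers measure 114 mm over their backs; the gripper's body (76 mm by 85 mm) begins 54 mm behind the grasp point. The pads swing forward as they close: fully open they stand 13 mm farther back than shut.
Start: joints at [-1.391, 0.521, -0.036, 1.599, 0.021, 1.021, -0.113], TCP at [154.526, 605.588, 231.291] pointing down, gripper open.
Joint ranges: [-2.91, 2.91], [-0.3, 2.13], [-1.5, 1.42], [0.17, 2.43], [-1.26, 4.41], [0.16, 1.93], [-2.52, 2.52]. Speed limits (rad/s): [1.89, 1.89, 2.39, 2.39, 3.01, 3.01, 3.01].

### API

Orientations are given as a 3x3 rotation matrix whose columns are the frame's x, y, z axes.
In Python, from workcell import movep, movel, goto_joints, open_gripper, clamp, wait, inverse_kinematics, read_state, camera, PlanningError, finish_job, grip_point_offset gives the robot as it stands. Calls block until the motion is done:
- movep(position, orientation): joint-space move of the TCP to a pose.
- movel(position, frame=None, max_speed=150, guard=None): straight line of the TCP; frame=None keeps the orientation; max_speed is the mean speed in mm/s. With guard (N) it stops when the force on the tool has changed by that much, and returns True; else False.
- goto_joints(angles): joint-space move.
- open_gripper() and clamp(): open the fingers fully, or close them until they stop; the grip force is fixed at half the most.
- wait(seconds).
- inverse_kinematics(position, orientation): joint angles nearest the present ones, or None.
- read_state(): the state.
- camera(name): name is "scene" or "top" or "wrist"; returns a dict with "image" (400x640x3 uint8, blue, green, red), "range_z" (400x640 float32, mm along the optical axis (not along the pixel's ray), 0 where there is no reading), "fx", "fy", "cx", "cy" (pixels), "cam_to_world" (4x4, takes a point from camera to world coordinates). Camera axes: x right, y up, looking along -z (the intrinsics and any distortion apply to the point x, -y, -z); pixel columns grow to the right and rows downward; lengths in mm; the calibration is good to about 2 mm. The wrist camera is an equidistant fisheye: a pixel r from the principal point sees the ray r / f radians off the axis. A picture is of the moment at which its call begins.
A pose or a line that the arm cannot do raises PlanningError and nothing moves.
- finish_job(): hands the job in, once; it reports no verdict.
The state is a dict: "time": time; "qpos": joint angles; "qvel": joint speeds; "joint_efforts": joint torques, N m; "eef_pos": TCP position; "tool_rot": TCP orientation; "ft_force": force on the tool from outside, world axes, zero at the start; "torque": the same for the moment, N m; "finger_gap": finger opening in mm.
Only numpy, scipy, OpenCV 4.12 (cv2) and the standard library are available. Lean on these libraries where they do the work, as an engineer would, in place of code of your own. Each camera call takes 0.05 s, during which the arm holds its last target.

### The job

Pack the open grey parts case in two layers. First lay the milled metal block flat on the bottom of the case, between the two steps; then lift the orange tray by its handle, with the ball bearing still in it, and set it in the case over the block, level on both steps. Set both down gently, without dropping them, and leave them there.

Things in the scene. Friction and masses are not known exactly. Their poses are not given: they have to be found in the camera images.
- parts_case: Open grey case, fixed; origin under its centre, on the worktop. Outside 158 (x) x 204 (y) x 64 mm high, latches and handle 19 mm further at -x; walls and floor 4 mm. At each short end (+y, -y) inside is a solid step 28 mm wide, top 40 mm above the worktop; the floor between is 150 (x) x 140 mm (y). The tray rests on the steps, long side along y, with 15 mm (x) and 11 mm (y) play each way.
- block_center (a point): Milled light-grey metal block, 40 (x) x 60 (y) x 28 mm high, about 0.16 kg, a slot along y in its top, loose on the worktop, slot up; grip it across x by its long sides. The point is its centre, 14 mm above its underside; z up. In the case it stays 8 mm below the tops of the steps. Black rolls of tape nearby are not wanted.
- tray_handle (a point): Orange tray, 120 (x) x 174 mm (y), rim 22 mm high, walls and floor 3 mm, about 0.2 kg, loose on the worktop. Its handle stands across the middle: a black bar 76 mm long (x), 12 mm thick (y), 38 to 60 mm above the tray's underside; grip it across y. The point is the bar's centre, 49 mm above the underside; z up. Either way round (half turn) will do in the case.
- bearing_center (a point): Ball bearing, steel ring with a dark seal, 47 mm across, 14 mm high, 0.13 kg, lying loose in the tray's +y compartment, where it stays. The point is its centre, 7 mm above its underside.
There are look-alikes about, which are no part of the job. There is more than one size of the part that bears tray_handle; the job needs the larger.

How it is judged (in metres and radians):
On the way:
1. the block lies flat on the bottom of the case, let go, before the tray is over it (x of block_center in the frame of parts_case between -0.06 and 0.06 m and y of block_center in the frame of parts_case between -0.055 and 0.055 m and z of block_center in the frame of parts_case below 0.024 m and angle between block_center's own z axis and vertical below 0.17 rad and contact force between the fingers and clamp_block below 0.2 N and linear speed of clamp_block below 0.03 m/s and horizontal distance between tray_handle and parts_case above 0.1 m), for 0.2 s.
At the end, for the whole second after the job is handed in: The block lies flat (10 degrees) on the case floor between the steps; the tray rests on both steps over it, level (4.5 degrees), along the case (14 degrees), centred within 20 mm in x and 16 mm in y, height within 6 mm; the bearing lies in the tray; block and tray at rest (x of block_center in the frame of parts_case between -0.06 and 0.06 m and y of block_center in the frame of parts_case between -0.055 and 0.055 m and z of block_center in the frame of parts_case below 0.024 m and angle between block_center's own z axis and vertical below 0.17 rad and x of tray_handle in the frame of parts_case between -0.02 and 0.02 m and y of tray_handle in the frame of parts_case between -0.016 and 0.016 m and z of tray_handle in the frame of parts_case between 0.083 and 0.095 m and angle between tray_handle's own z axis and vertical below 0.08 rad and angle between the y axis of tray_handle and the y axis of parts_case, either way round below 0.25 rad and x of bearing_center in the frame of tray_handle between -0.058 and 0.058 m and y of bearing_center in the frame of tray_handle between -0.085 and 0.085 m and z of bearing_center in the frame of tray_handle between -0.05 and -0.025 m and linear speed of each of tray, clamp_block below 0.03 m/s); the robot touches nothing.
It fails at once if the block is dropped into the case (falls more than about 25 mm) (horizontal distance between block_center and parts_case below 0.07 m and height (world z) of block_center below 0.1 m and linear speed of clamp_block above 0.7 m/s).
It fails at once if the tray is dropped into the case (falls more than about 25 mm) (horizontal distance between tray_handle and parts_case below 0.05 m and height (world z) of tray_handle below 0.15 m and linear speed of tray above 0.7 m/s).
It also fails if it takes over 64 s, if anything falls off the work surface, if the arm or the gripper's body presses on something with over 40 N, if the wrist force passes 120 N, or if a joint passes its speed limit or range.

## Working session

There is one attempt and no reset: what is moved stays moved. The work goes in short steps, each a Python script; the robot and the scene stay as the last script left them, time stands still between calls to the robot, and variables do not carry over. Pictures are saved under pics/ and viewed, and the job is handed in when it is done.

```bash
ls; mkdir -p pics
python3 - <<'E'
from workcell import *
import cv2
for n in ["scene","top","wrist"]:
    c=camera(n); cv2.imwrite(f"pics/{n}0.png",c["image"]); print(n,c["fx"],c["cx"],c["cy"],c["cam_to_world"].round(3).tolist())
s=read_state(); print(s["time"],s["eef_pos"],s["tool_rot"],s["finger_gap"],grip_point_offset)
E
```

```text
pics
scene 492.22140589610024 315.4924345484093 202.1726089694724 [[-0.989, 0.104, -0.106, 379.815], [-0.149, -0.712, 0.686, 1186.529], [-0.004, 0.695, 0.719, 1146.058], [0.0, 0.0, 0.0, 1.0]]
top 518.0050171931614 325.6756698623961 197.89359232393338 [[-0.013, 0.98, -0.196, 249.921], [-1.0, -0.009, 0.017, 169.595], [0.015, 0.197, 0.98, 1529.053], [0.0, 0.0, 0.0, 1.0]]
wrist 309.70691628693146 321.5986177834289 205.24737401559486 [[0.248, -0.915, -0.318, 71.559], [0.969, 0.234, 0.082, 626.628], [-0.0, -0.328, 0.945, 372.632], [0.0, 0.0, 0.0, 1.0]]
0.15 [154.47085347 605.34750041 230.87578561] [[ 2.47201464e-01  9.68964094e-01 -1.41471093e-04]
 [ 9.68963741e-01 -2.47201495e-01 -8.29747554e-04]
 [-8.38967453e-04  6.80344506e-05 -9.99999646e-01]] 85.6809906771952 -18.700000000000003
```

View pics/scene0.png

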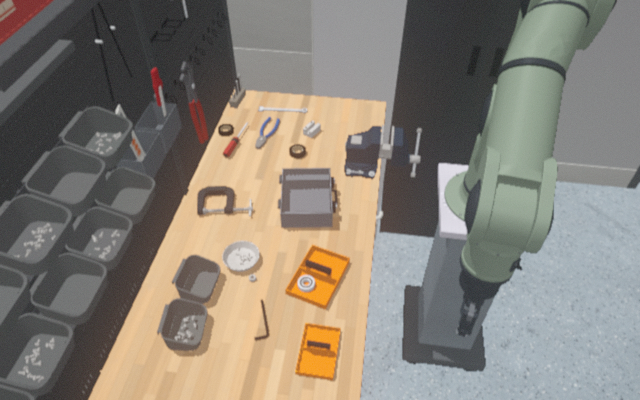

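View pics/top0.png

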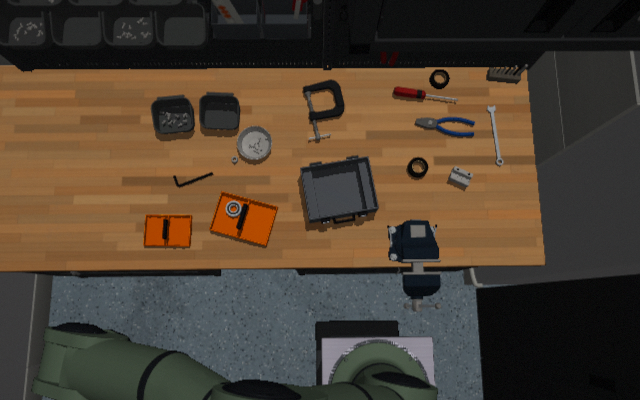

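View pics/wrist0.png

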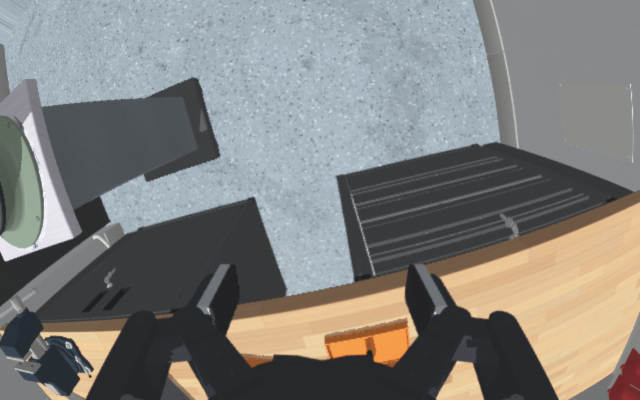

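The scene shows the case in the middle of the bench, the block at top px (460,176), the large tray with bearing at (244,219), and the smaller look-alike tray at (168,231). I'll zoom in and measure.

```bash
cat > h.py <<'E'
import numpy as np, cv2
from workcell import *
def cloud(c):
    v,u=np.mgrid[0:400,0:640]; z=c["range_z"].astype(float)
    p=np.stack([(u-c["cx"])/c["fx"]*z,-(v-c["cy"])/c["fy"]*z,-z],-1)
    M=c["cam_to_world"]; return p@M[:3,:3].T+M[:3,3]
def ray(c,u,v,h):
    M=c["cam_to_world"]; d=M[:3,:3]@np.array([(u-c["cx"])/c["fx"],-(v-c["cy"])/c["fy"],-1]); o=M[:3,3]
    return o+d*(h-o[2])/d[2]
E
python3 - <<'E'
from h import *
c=camera("top"); im=c["image"]; P=cloud(c)
np.savez("top.npz",P=P,im=im)
a=cv2.resize(im[145:245,200:320],None,fx=5,fy=5,interpolation=cv2.INTER_CUBIC)
cv2.imwrite("pics/t1.png",a)
b=cv2.resize(im[130:240,290:490],None,fx=4,fy=4,interpolation=cv2.INTER_CUBIC)
cv2.imwrite("pics/t2.png",b)
hsv=cv2.cvtColor(im,cv2.COLOR_BGR2HSV)
m=cv2.inRange(hsv,(5,150,80),(15,255,255)).astype(np.uint8)
n,l,st,ce=cv2.connectedComponentsWithStats(m)
for i in range(1,n):
    if st[i,4]>300: print("orange",st[i],ce[i], P[l==i].min(0).round(),P[l==i].max(0).round(),np.median(P[l==i][:,2]))
for u,v in [(100,200),(300,120),(450,220),(339,185),(339,165),(460,176),(244,215),(234,209),(168,231),(315,195),(365,185)]: print(u,v,P[v,u].round())
E
```

```text
orange [  75   69  141   14 1152] [142.93142361  76.50347222] [250. 170.  -9.] [ 978.  924. 1529.] 1.2949643952848646
orange [282  72  68  14 377] [313.20954907  76.49867374] [919.  64. -10.] [964. 275.  12.] 1.1181093451912147
orange [   0   85  304   47 3146] [122.640178   100.52574698] [250. 170. -12.] [ 919. 1151. 1529.] 1.3450499696552924
orange [448 100  46  14 372] [467.82258065 107.66129032] [ 250. -390.  -10.] [ 864.  170. 1529.] 1.1179543019586617
orange [495 100  36  25 357] [512.92156863 108.96078431] [ 250. -502.   -9.] [ 865.  170. 1529.] 0.31275919433528543
orange [306 138 140  12 918] [373.88779956 143.30718954] [ 250. -229.  -11.] [ 746.  201. 1529.] 0.7119571293411582
orange [  11  163  291   33 3579] [152.48728695 177.02654373] [250. 170. -11.] [ 668. 1090. 1529.] 1.3320889829160478
orange [471 173  67  10 547] [504.14259598 177.67093236] [ 599. -502.   -9.] [ 630. -299.   12.] 0.42912824444010766
orange [373 174  76  10 597] [410.53098827 178.67504188] [ 250. -232.  -12.] [ 629.  170. 1529.] 0.7935195725294761
orange [ 134  184  172   67 5546] [227.35142445 218.08654886] [250. 170. -13.] [ 604.  711. 1529.] 3.3014363528430977
orange [108 204  76   9 422] [147.03554502 208.03317536] [250. 170.  -9.] [ 543.  791. 1529.] 1.283343364921052
orange [ 407  209  134   11 1162] [480.0172117  214.14802065] [ 250. -504.  -10.] [ 518.  170. 1529.] 0.8405565397608825
orange [ 239  240  150   29 1240] [322.96532258 256.77822581] [250. -41. -27.] [ 429.  400. 1529.] 0.8328984186580328
orange [   0  250  227   22 3191] [111.7458477  261.35161391] [250. 170. -26.] [ 406. 1100. 1529.] 1.3235558695241707
100 200 [555. 814.   8.]
300 120 [804. 219.  -1.]
450 220 [ 486. -230.   -5.]
339 185 [596. 102.   0.]
339 165 [653. 102.  21.]
460 176 [ 616. -263.   18.]
244 215 [498. 380.  48.]
234 209 [523. 415.  11.]
168 231 [460. 608.   8.]
315 195 [557. 174.  39.]
365 185 [586.  27.  39.]
```

Run:
```python
import numpy as np
d=np.load("top.npz");P=d["P"]
np.set_printoptions(linewidth=250)
print(P[165:190,446:476,2].round().astype(int))
```

```text
[[  -1    4   -4    7    3    9   -4   -4    3    1   -6    4   -2   -2    4   -5    0    1    1    3    2   11    0    1    5    4    3    1    7   -3]
 [  -3    4   -4   -3    1   -1   -1    1   34   29   31   -3   -1    7    1    1    0    4    3   -3   -2    1    0   -2    1   -4    5   -2    5  -11]
 [  -2    6    5   -9    4    3   -3   17   33   27   28   27   27   -2    5   -2    5   -3   -1   -2    0    7    2    3    3    2    6    3    6    0]
 [   1    4    0    8    8   -1    9   26   26   31   30   27   26   31   32    2   -2   -2    0    3    1    3   -2    5    0    6    1    4   -2   -2]
 [  -1    1    0    2    0    5   11   27   31   25   28   34   27   26   30   33   21   32   -2    6   -1    7   -2   -5    5   -3   -2    1    0    0]
 [   3    0    5    4   -5    3   19   19   30 1529   30   28   27   24   28   29   33   26   30   34    5    2    2   -2    7    2   -3    1   -4    3]
 [  -4    2   -1   -2    6   11   19   18   18   20   21   26   24   30   32   32   29   30   26   28   28   23    1    1    1    5    1    1    1    4]
 [  -5    1   -2   -5    4   
[... 2025 characters left out ...]
1    4    3    7    7    6   13   18   22   25    3    2    5    0    7   -2    6   -2]
 [  -2   10    4    2   -3    1    0    2   -1    1   11    4   -1   -9    0    5    2    0   12    8   20   -1    3    1    2    2    3    0   -1    4]
 [   3   -1   -1   -2    4    1    0   -1    3    1    8   -1    1   -1    4    4    1    2    4    7   -2    2   -4    3   -5    2   -1   -4    1   -2]
 [   6    1    1   -4   -4    1    0    4    1    4    1    0    4    2    5    1    4   -4   -5   -2    6    3    3    9    5    7    1   -5    1    2]
 [   5   -1    2    2    3   -1    2   -1    0    4   -3    2   -2   -2    1    6    5    3    6    7   -3    6   -1   -6   -1    7    2   -2    4   -5]]
```

View pics/t1.png

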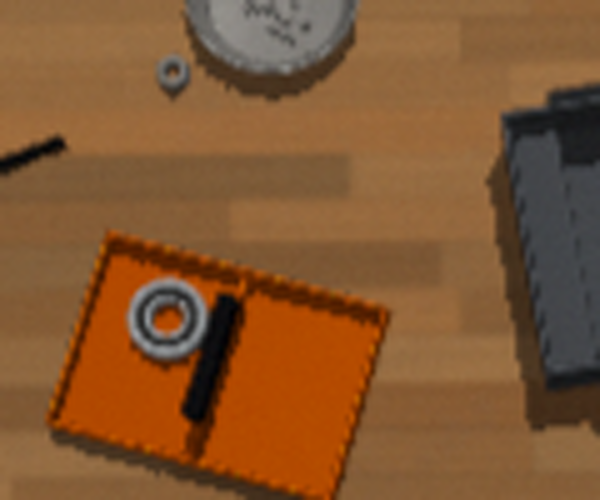

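View pics/t2.png

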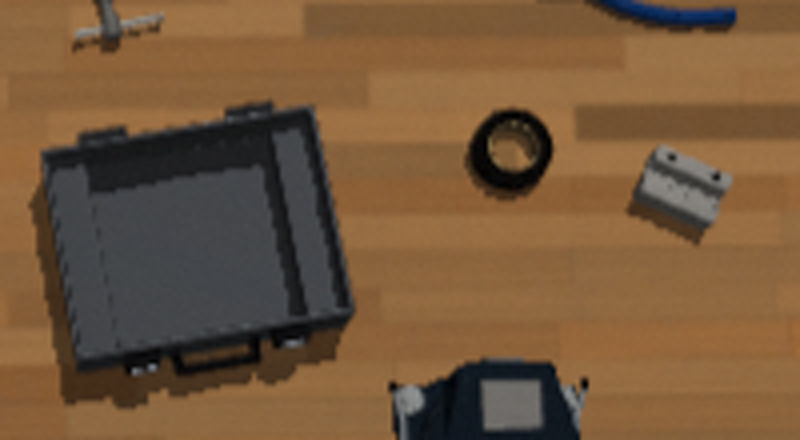

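```bash
cat > meas.py <<'E'
from h import *
def rect(pts):
    (c,s,a)=cv2.minAreaRect(np.asarray(pts,np.float32).reshape(-1,1,2)); return c,s,a
def fit(c,mask,h,nm):
    cs,_=cv2.findContours(mask,cv2.RETR_EXTERNAL,cv2.CHAIN_APPROX_NONE)
    k=max(cs,key=cv2.contourArea)[:,0]
    w=np.array([ray(c,u,v,h)[:2] for u,v in k]); print(nm,rect(w)); return w
E
python3 - <<'E'
from meas import *
c=camera("top"); P=cloud(c); im=c["image"]
Z=cv2.medianBlur(np.where(P[...,2]>500,0,P[...,2]).astype(np.float32),3)
def win(m,u0,u1,v0,v1):
    o=np.zeros((400,640),np.uint8); o[v0:v1,u0:u1]=m[v0:v1,u0:u1]*255; return o
m=win(Z>22,445,480,160,195); m=cv2.morphologyEx(m,cv2.MORPH_CLOSE,np.ones((7,7))); fit(c,m,28,"block")
cr=lambda L,s,u0,v0,h:[ray(c,u0+(a+.5)/s-.5,v0+(b+.5)/s-.5,h)[:2] for a,b in L]
def rep(n,p):
    p=np.array(p); print(n,"c",p.mean(0).round(1),"sides",[round(float(np.linalg.norm(p[i]-p[(i+1)%4])),1) for i in range(4)], "ang",[round(float(np.degrees(np.arctan2(*(p[(i+1)%4]-p[i])[::-1]))),1) for i in range(4)])
rep("case",cr([(42,152),(313,107),(352,315),(80,370)],4,290,130,64))
rep("tray",cr([(108,232),(390,312),(335,503),(52,425)],5,200,145,22))
rep("blk",cr([(658,147),(732,178),(713,222),(638,188)],4,290,130,28))
hsv=cv2.cvtColor(im,cv2.COLOR_BGR2HSV)
o=win(cv2.inRange(hsv,(5,225,100),(13,255,255))>0,205,283,188,250)
cv2.imwrite("pics/om.png",o)
o=cv2.morphologyEx(o,cv2.MORPH_CLOSE,np.ones((9,9)));fit(c,o,22,"tray")
b=win((im.max(2)<35)&(Z>30),225,260,195,240); fit(c,b,60,"bar")
cz=win((Z>52),290,390,140,235); fit(c,cv2.morphologyEx(cz,cv2.MORPH_CLOSE,np.ones((5,5))),64,"case")
cc=camera("scene");cv2.imwrite("pics/s1.png",cv2.resize(cc["image"][110:310,200:360],None,fx=3,fy=3,interpolation=cv2.INTER_CUBIC))
E
```

```text
block ((615.51904296875, -262.2225036621094), (59.283851623535156, 42.29822540283203), 64.35179901123047)
case c [571.3 105.1] sides [201.5, 157.1, 199.5, 163.1] ang [-80.8, -171.3, 101.0, 9.4]
tray c [493.8 384.1] sides [174.6, 116.9, 172.2, 118.8] ang [-106.6, 164.5, 74.0, -14.4]
blk c [ 615.  -262.8] sides [59.4, 37.5, 60.7, 35.8] ang [-114.3, 153.8, 64.0, -28.3]
tray ((494.2326965332031, 385.7511291503906), (174.8911895751953, 120.41575622558594), 73.81278991699219)
bar ((493.5869140625, 384.7687683105469), (13.185832977294922, 71.91395568847656), 73.63075256347656)
case ((572.29296875, 105.46056365966797), (179.8723907470703, 203.93936157226562), 9.29626750946045)
```

View pics/s1.png

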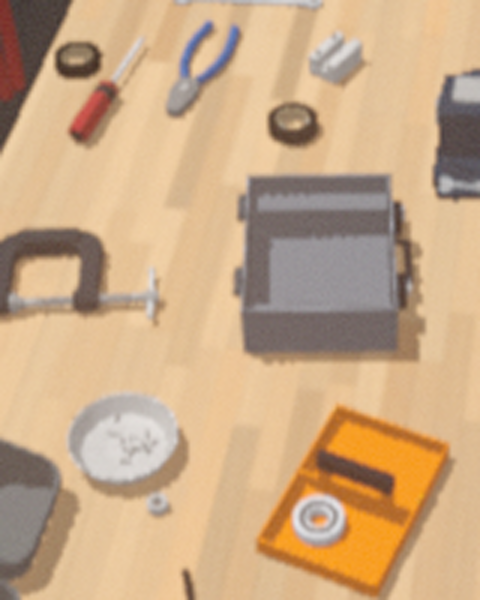

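Measurements agree across methods and with the given sizes: block (615,-262) yaw -26°, case (571.5,105) yaw 9.3°, tray (494,385) yaw -16.2°. Next I'll check the IK and move over the block.

```bash
cat >> h.py <<'E'
def R(a):
    a=np.radians(a); c,s=np.cos(a),np.sin(a); return np.array([[c,s,0],[s,-c,0],[0,0,-1.]])
E
python3 - <<'E'
from h import *
for n,p,angs in [("blk",(615,-262,140),(-26,154)),("case",(571.5,105,140),(9.3,189.3)),("tray",(494,385,140),(73.8,-106.2)),("caset",(571.5,105,200),(99.3,-80.7))]:
    for a in angs:
        q=inverse_kinematics(p,R(a)); print(n,a,None if q is None else np.round(q,2))
s=read_state();print(s["time"])
movep((615,-262,140),R(-26))
s=read_state();print(s["time"],s["eef_pos"],s["qpos"],s["ft_force"])
c=camera("wrist");cv2.imwrite("pics/w1.png",c["image"]);c=camera("scene");cv2.imwrite("pics/s2.png",c["image"])
E
```

```text
blk -26 [-0.2   0.91  0.93  1.58 -0.8   1.07  0.49]
blk 154 [-0.29  1.08  1.22  1.59 -1.06  1.25 -2.47]
case 9.3 [-0.59  0.61  0.45  1.82 -0.36  0.79  0.2 ]
case 189.3 [-0.98  0.98  1.22  1.84 -1.03  1.14 -2.35]
tray 73.8 [-0.77  0.63  0.02  1.68 -0.01  0.84  0.54]
tray -106.2 [-1.41  1.04  1.22  1.71 -1.05  1.2  -1.75]
caset 99.3 [-0.37  0.49  0.12  1.76 -0.07  0.9   1.52]
caset -80.7 [-0.75  0.58  0.68  1.78 -0.45  0.94 -1.28]
0.3
3.7417 [ 615.31139968 -261.2699834   139.94812486] [-0.20430532  0.90821149  0.92873314  1.58394852 -0.80384133  1.0702248
  0.49351578] [ 0.33864236 -0.64564019  0.06396787]
```

View pics/w1.png

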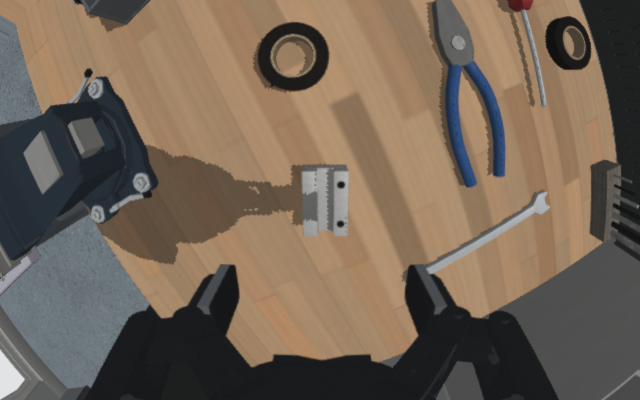

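View pics/s2.png

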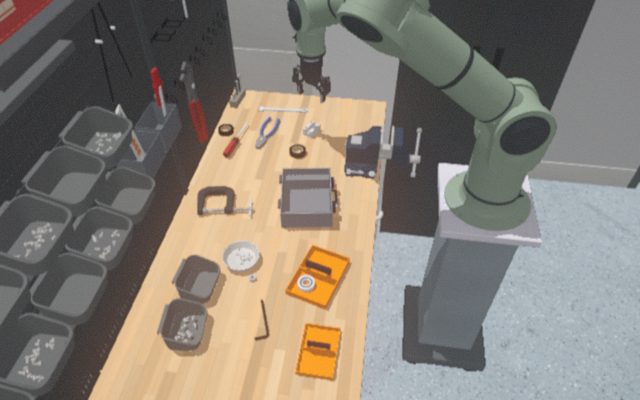

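The wrist view shows the block at about (303–347, 166–236), squared to the jaws and midway between them. A quick fisheye check, then grasp.

```bash
cat >> h.py <<'E'
def fray(c,u,v,h):
    x,y=(u-c["cx"])/c["fx"],(v-c["cy"])/c["fy"]; t=np.hypot(x,y); k=np.sin(t)/t if t>1e-9 else 1
    M=c["cam_to_world"]; d=M[:3,:3]@np.array([x*k,-y*k,-np.cos(t)]); o=M[:3,3]
    return o+d*(h-o[2])/d[2]
E
python3 - <<'E'
from h import *
c=camera("wrist")
p=np.array([fray(c,u,v,28)[:2] for u,v in [(303,166),(348,166),(349,236),(303,236)]])
print(p.round(1),p.mean(0)); print([np.linalg.norm(p[i]-p[(i+1)%4]).round(1) for i in range(4)],np.degrees(np.arctan2(*(p[1]-p[0])[::-1])))
movel((615,-261.8,60),frame=R(-26),max_speed=150)
s=read_state();print(s["time"],s["eef_pos"])
print(movel((615,-261.8,5),max_speed=60,guard=8)); 
s=read_state();print(s["time"],s["eef_pos"],s["ft_force"])
clamp(); s=read_state();print(s["time"],s["finger_gap"],s["eef_pos"],s["ft_force"])
c=camera("wrist");cv2.imwrite("pics/w2.png",c["image"])
E
```

```text
[[ 614.2 -226.1]
 [ 648.  -242.6]
 [ 622.3 -301.4]
 [ 585.  -283.1]] [ 617.36491541 -263.27203969]
[np.float64(37.6), np.float64(64.2), np.float64(41.5), np.float64(64.1)] -25.955935971527616
4.575 [ 615.20401769 -262.24458555   60.71674221]
False
5.6417 [ 615.19499574 -261.93703019    5.39549374] [ 0.65563161 -0.61493086  0.62804418]
6.1417 38.79180074972208 [ 615.28112366 -261.97749845    5.49175594] [0.39813819 0.14035511 5.60996102]
```

View pics/w2.png

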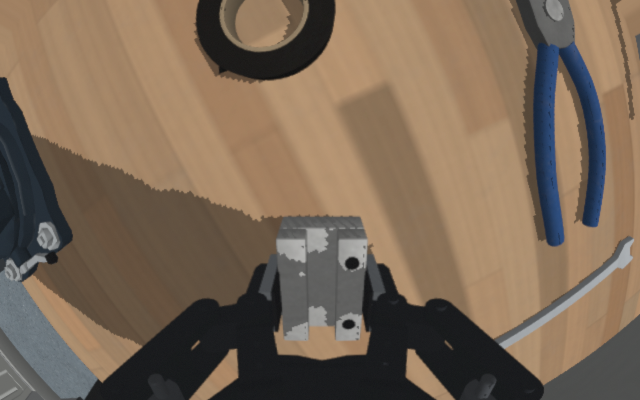

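The block is held between the pads (gap 38.8 ≈ 40 mm). Lifting it and carrying it over the case.

Run:
```python
from h import *
movel((615,-261.8,150),max_speed=150)
s=read_state();print(s["time"],s["finger_gap"],s["ft_force"])
movep((571.5,105,135),R(9.3))
s=read_state();print(s["time"],s["eef_pos"],s["finger_gap"],s["ft_force"])
c=camera("wrist");cv2.imwrite("pics/w3.png",c["image"])
```

```text
7.3083 38.68541333740972 [ 0.07759663 -0.02976561 -1.0134671 ]
8.6917 [571.96019138 103.58980987 135.1698048 ] 38.85797233079318 [-0.05721834 -0.87123854 -0.62287041]
```

View pics/w3.png

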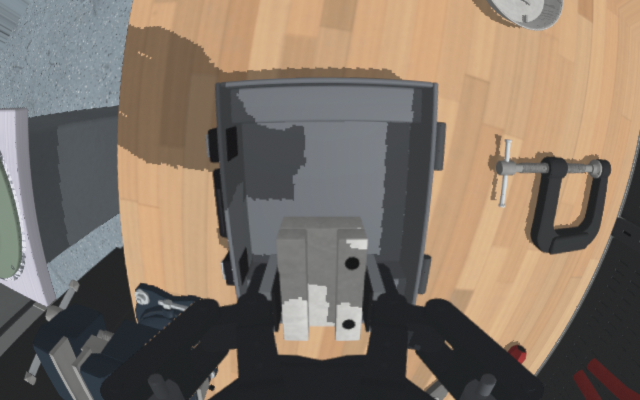

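Block is held square over the case, whose far rim runs (218,84)–(437,82). I'll check the case position from that rim, then lower.

Run:
```python
from h import *
c=camera("wrist")
p=np.array([fray(c,u,v,64)[:2] for u,v in [(218,84),(437,82)]]);L=p[1]-p[0];d=L/np.linalg.norm(L)
print(p.round(1),np.linalg.norm(L),np.degrees(np.arctan2(d[1],d[0])),"centre est",p.mean(0)+102*np.array([d[1],-d[0]]))
movel((571.5,105,40),max_speed=120)
print(movel((571.5,105,7),max_speed=30,guard=5))
s=read_state();print(s["time"],s["eef_pos"],s["finger_gap"],s["ft_force"])
```

```text
[[484.2 191.2]
 [635.  217.6]] 153.10435969458166 9.956055384223157 centre est [577.1950223  103.93314167]
True
10.675 [571.34249954 104.94083221   9.45324455] 38.9238592787632 [-2.0980927   0.95454837 12.12274858]
```

Contact at TCP z = 9.45, which matches the 4 mm floor. Now I'll release, retreat and look.

Run:
```python
from h import *
open_gripper(); s=read_state();print(s["time"],s["finger_gap"],s["ft_force"])
movel((571.5,105,190),max_speed=180)
c=camera("wrist");cv2.imwrite("pics/w4.png",c["image"])
wait(0.1)
movep((494,385,140),R(73.8))
s=read_state();print(s["time"],s["eef_pos"],s["ft_force"])
c=camera("wrist");cv2.imwrite("pics/w5.png",c["image"])
c=camera("top");cv2.imwrite("pics/t5.png",cv2.resize(c["image"][130:240,290:400],None,fx=5,fy=5,interpolation=cv2.INTER_CUBIC))
P=cloud(c);np.save("case.npy",P[140:235,290:390])
```

```text
11.2 85.11278369004128 [-0.02700735  0.58914367 -0.39697746]
13.6417 [495.04082175 383.32040398 140.30576284] [ 1.05604141 -0.87319002 -0.25145091]
```

View pics/w4.png

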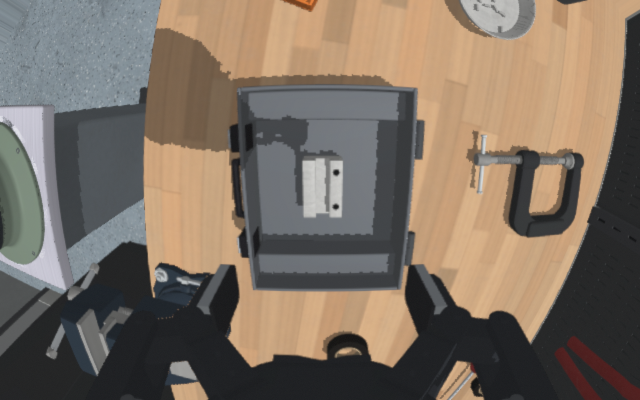

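View pics/w5.png

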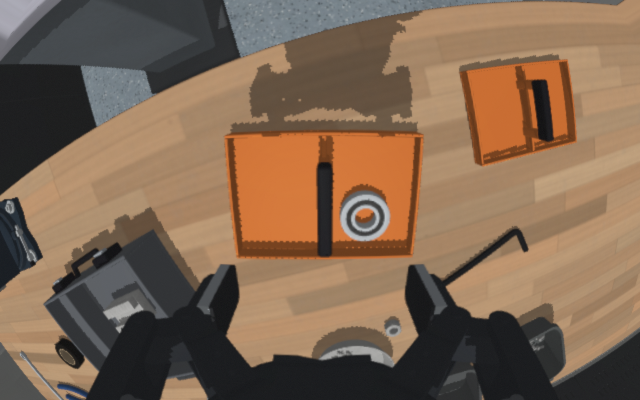

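View pics/t5.png

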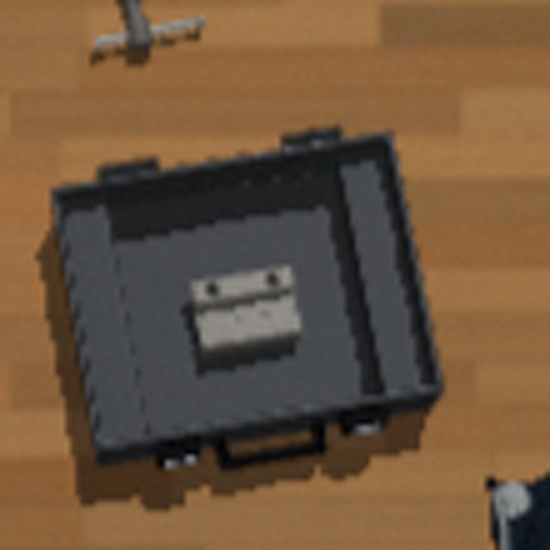

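Block lies flat mid-case (w4 px ~(323,187)), and the tray and its bearing (364,215) sit squarely under the gripper. The case x estimate varies by about 5 mm between views, so I'll refine it with the scene camera while measuring the bar from the wrist view.

Run:
```python
from h import *
c=camera("wrist")
def rep(n,p):
    p=np.array(p)[:,:2]; print(n,"c",p.mean(0).round(1),"sides",[round(float(np.linalg.norm(p[i]-p[(i+1)%4])),1) for i in range(4)], "ang",[round(float(np.degrees(np.arctan2(*(p[(i+1)%4]-p[i])[::-1]))),1) for i in range(4)])
rep("bar",[fray(c,u,v,60) for u,v in [(317,163),(332,163),(332,255),(318,255)]])
rep("tray",[fray(c,u,v,22) for u,v in [(226,135),(423,134),(411,257),(238,257)]])
# w4 : rebuild the camera pose rigidly from the tool pose
s=read_state(); T=np.eye(4);T[:3,:3]=s["tool_rot"];T[:3,3]=s["eef_pos"]
X=np.linalg.inv(T)@c["cam_to_world"]
T4=np.eye(4);T4[:3,:3]=R(9.3);T4[:3,3]=(571.5,105,190)
c4=dict(c);c4["cam_to_world"]=T4@X
rep("case w4",[fray(c4,u,v,64) for u,v in [(239,88),(416,89),(401,290),(254,290)]])
rep("block w4",[fray(c4,u,v,32) for u,v in [(303,160),(342,160),(342,217),(304,217)]])
d=camera("scene");cv2.imwrite("pics/s6.png",cv2.resize(d["image"][155:240,265:350],None,fx=7,fy=7,interpolation=cv2.INTER_CUBIC))
```

```text
bar c [492.7 386.7] sides [10.9, 75.4, 11.4, 75.4] ang [73.6, -15.8, -106.6, 163.9]
tray c [495.4 386.4] sides [170.5, 119.3, 169.8, 117.9] ang [73.9, -16.4, -106.6, 163.9]
case w4 c [577.7 104.1] sides [153.7, 203.1, 156.5, 202.4] ang [9.2, -80.1, -171.1, 99.1]
block w4 c [572.9 103.4] sides [38.4, 60.1, 39.5, 60.1] ang [9.2, -79.7, -170.8, 99.2]
```

View pics/s6.png

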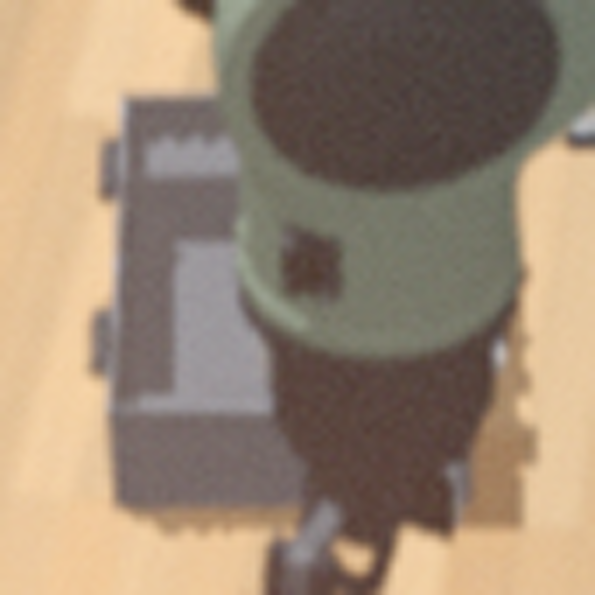

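Run:
```python
from h import *
d=camera("scene"); c=camera("top")
def rep(n,p):
    p=np.array(p)[:,:2]; print(n,"c",p.mean(0).round(1),"sides",[round(float(np.linalg.norm(p[i]-p[(i+1)%4])),1) for i in range(4)], "ang",[round(float(np.degrees(np.arctan2(*(p[(i+1)%4]-p[i])[::-1]))),1) for i in range(4)]);return p
f=lambda L,s,u0,v0,cam,h:[ray(cam,u0+(a+.5)/s-.5,v0+(b+.5)/s-.5,h) for a,b in L]
rep("scene",f([(247,177),(390,177),(397,310),(243,310)],3,200,110,d,64))
p=rep("top",f([(42,152),(313,107),(352,315),(80,370)],4,290,130,c,64))
x=np.array([np.cos(np.radians(9.3)),np.sin(np.radians(9.3))])
print("from +x edge",(p[0]+p[1])/2-79*x,"from -x edge",(p[2]+p[3])/2+79*x)
cv2.imwrite("pics/t7.png",cv2.resize(c["image"][150:230,295:385],None,fx=8,fy=7.5,interpolation=cv2.INTER_LANCZOS4))
```

```text
scene c [576.7 105.5] sides [155.9, 197.3, 153.6, 197.5] ang [-171.7, 99.4, 8.4, -79.9]
top c [571.3 105.1] sides [201.5, 157.1, 199.5, 163.1] ang [-80.8, -171.3, 101.0, 9.4]
from +x edge [572.38626351 104.87823941] from -x edge [570.19878866 105.26969892]
```

View pics/t7.png

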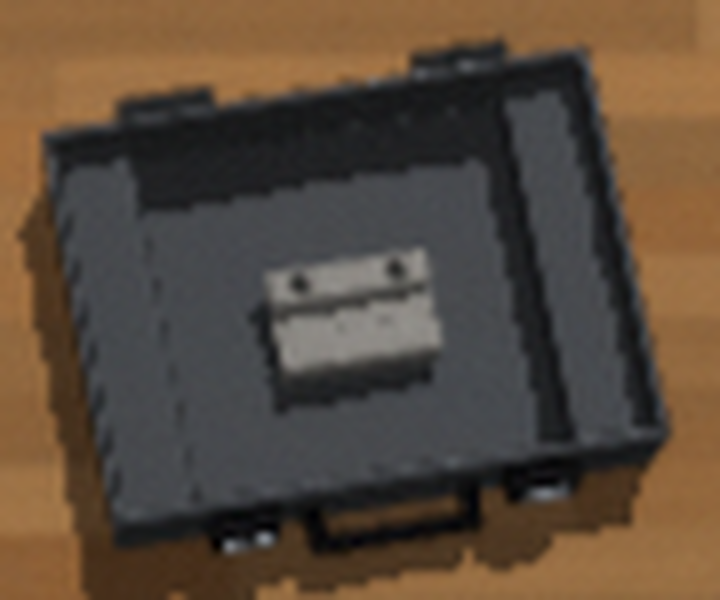

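Corrected rim corners in top (my earlier lower edge took in the outer wall) give x≈574, against 577 from the scene and wrist views. I'll use (575.5, 105), well inside the 15 mm play, and grasp the bar now.

Run:
```python
from h import *
movel((493.5,385.3,80),frame=R(73.8),max_speed=150)
print(movel((493.5,385.3,30.5),max_speed=60,guard=8))
s=read_state();print(s["time"],s["eef_pos"],s["ft_force"])
clamp(); s=read_state();print(s["time"],s["finger_gap"],s["eef_pos"],s["ft_force"])
print(movel((493.5,385.3,60),max_speed=60))
s=read_state();print(s["time"],s["finger_gap"],s["eef_pos"],s["ft_force"],s["torque"])
for n in ("wrist","scene"):
    c=camera(n);cv2.imwrite(f"pics/{n}8.png",c["image"])
```

```text
False
15.4667 [493.69910552 385.36728502  30.7992302 ] [ 0.58800321 -0.00140516  0.36891177]
16.1333 10.90709174239381 [493.5655596  385.39643262  30.71814417] [-0.7828453  -0.28218166  5.10364454]
False
16.775 11.0823578902324 [493.32059143 385.39699895  59.98415866] [ 0.35228805 -0.19230074 -3.96947975] [ 0.00071881  0.05492462 -0.0590947 ]
```

View pics/wrist8.png

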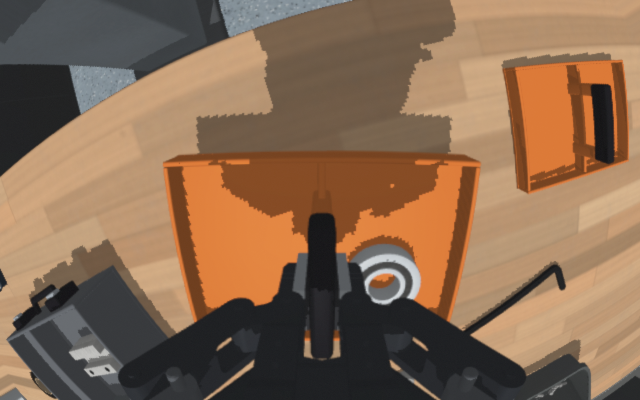

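View pics/scene8.png

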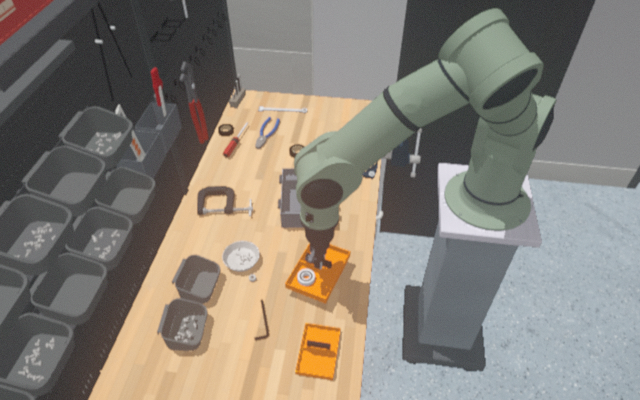

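The tray hangs level with the bearing (388,280) in it, and the measured load is about 0.4 kg. Carrying it over the case on slow straight lines.

Run:
```python
from h import *
movel((493.5,385.3,160),max_speed=120)
movel((575.5,105,150),frame=R(99.3),max_speed=130)
s=read_state();print(s["time"],s["finger_gap"],s["eef_pos"],s["ft_force"],s["torque"])
for n in ("wrist","top","scene"):
    c=camera(n);i=c["image"]
    cv2.imwrite(f"pics/{n}9.png",i if n=="wrist" else cv2.resize(i[130:250,270:400] if n=="top" else i[130:250,220:370],None,fx=4.5,fy=4.5,interpolation=cv2.INTER_CUBIC))
```

```text
20.2583 11.310232445186521 [575.37653537 105.51008808 149.9603013 ] [ 6.25834161e-02  2.17161953e-03 -4.26925604e+00] [-0.09233585  0.06194321 -0.00324796]
```

View pics/wrist9.png

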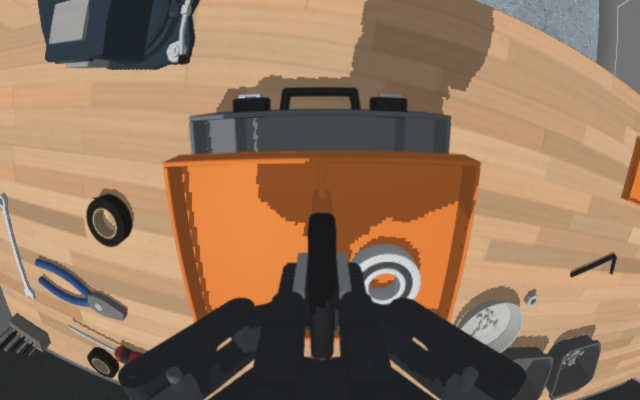

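View pics/top9.png

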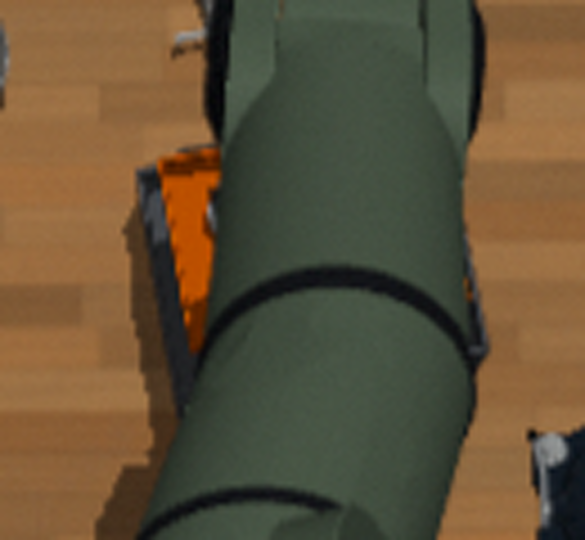

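View pics/scene9.png

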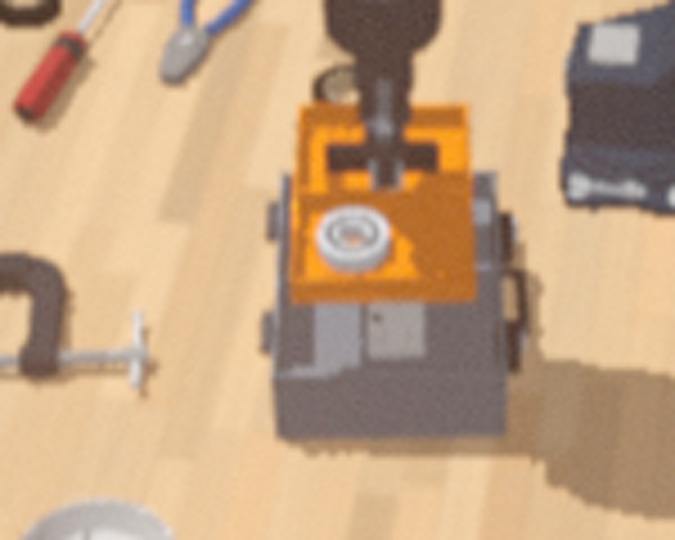

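Tray is level and parallel to the case: wrist tray edge 164–479, rim 190–450, both centred near 321. I'll use that rim for one more centre estimate, then lower to just above the rim and look again.

Run:
```python
from h import *
c=camera("wrist")
p=np.array([fray(c,u,v,64)[:2] for u,v in [(190,115),(450,115)]]);L=p[0]-p[1];print(np.linalg.norm(L),np.degrees(np.arctan2(L[1],L[0])),p.mean(0)+79*np.array([np.cos(np.radians(9.3)),np.sin(np.radians(9.3))]))
movel((575.5,105,102),max_speed=100)
s=read_state();print(s["time"],s["eef_pos"],s["ft_force"])
for n in ("wrist","scene"):
    c=camera(n);i=c["image"]
    cv2.imwrite(f"pics/{n}10.png",i if n=="wrist" else cv2.resize(i[140:250,240:370],None,fx=5,fy=5,interpolation=cv2.INTER_CUBIC))
```

```text
199.95563284264767 -80.79106416291317 [574.86561551 104.34731574]
21.0917 [575.74155428 104.82360558 102.27229511] [-0.10015851 -0.6137837  -3.11599606]
```

View pics/wrist10.png

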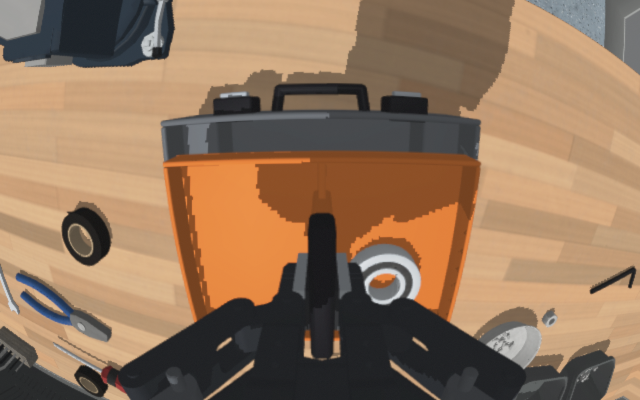

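View pics/scene10.png

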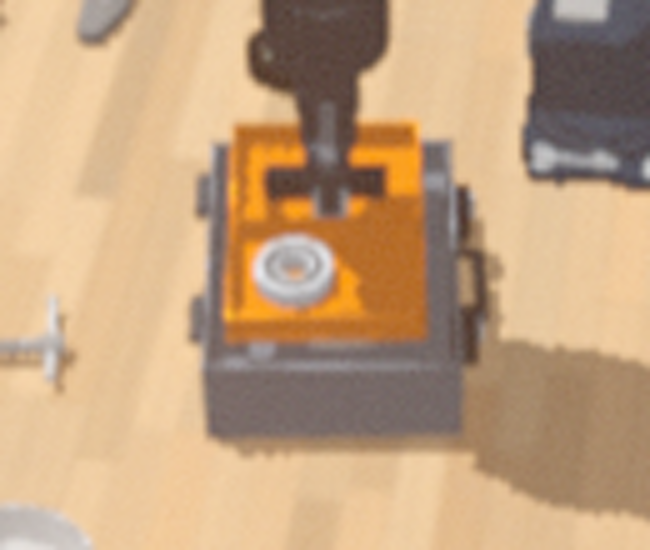

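Independent estimate is (574.9, 104.3), and the scene gaps agree once parallax is allowed for. Lowering gently onto the steps.

Run:
```python
from h import *
movel((575.2,104.7,80),max_speed=60)
s=read_state();print(s["time"],s["eef_pos"],s["ft_force"])
print(movel((575.2,104.7,67),max_speed=20,guard=5))
s=read_state();print(s["time"],s["eef_pos"],s["ft_force"],s["torque"],s["finger_gap"])
c=camera("wrist");cv2.imwrite("pics/wrist11.png",c["image"])
c=camera("scene");cv2.imwrite("pics/scene11.png",cv2.resize(c["image"][140:250,240:370],None,fx=5,fy=5,interpolation=cv2.INTER_CUBIC))
```

```text
21.7083 [575.1055706  104.51920516  79.71911166] [-0.02112948  0.63921911 -3.16513798]
True
22.2083 [575.19385944 104.75848279  70.65683739] [-1.46471216 -0.11210637 10.40484903] [-0.00071404  0.43079449  0.03204437] 11.459091721825581
```

View pics/scene11.png

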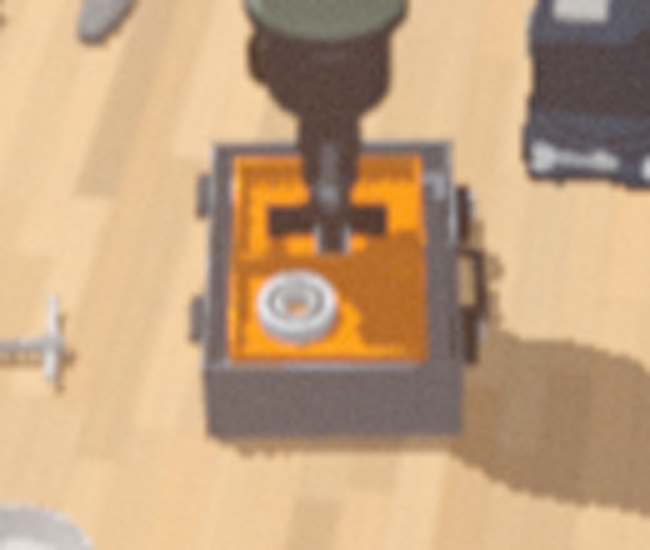

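View pics/wrist11.png

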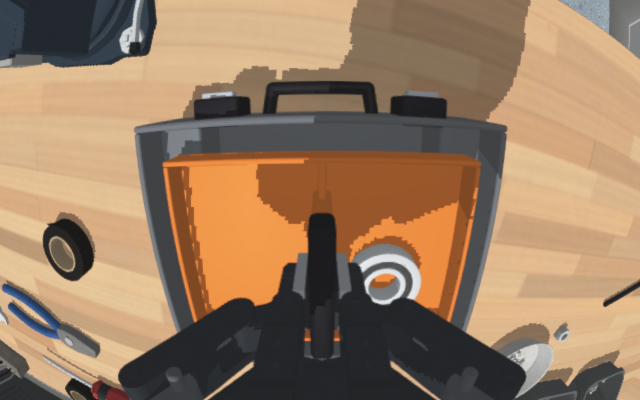

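Contact came at TCP z = 70.7, exactly 40 mm above the pick-up height, and the tray sits inside the rim on all sides. Release and verify.

Run:
```python
from h import *
open_gripper(); wait(0.2)
movel((575.2,104.7,200),max_speed=120)
c=camera("wrist");cv2.imwrite("pics/wrist12.png",c["image"])
P=[fray(c,u,v,100) for u,v in [(320,200)]]
movep((494,330,230),R(75))
s=read_state();print(s["time"],s["ft_force"],s["finger_gap"])
c=camera("top");cv2.imwrite("pics/top12.png",cv2.resize(c["image"][140:240,285:400],None,fx=6,fy=6,interpolation=cv2.INTER_CUBIC))
P=cloud(c); hsv=cv2.cvtColor(c["image"],cv2.COLOR_BGR2HSV)
m=cv2.inRange(hsv,(3,200,60),(15,255,255)); w=np.zeros_like(m); w[150:225,300:385]=m[150:225,300:385]
w=cv2.morphologyEx(w,cv2.MORPH_CLOSE,np.ones((9,9)))
cs,_=cv2.findContours(w,cv2.RETR_EXTERNAL,cv2.CHAIN_APPROX_NONE);k=max(cs,key=cv2.contourArea)[:,0]
print(cv2.minAreaRect(np.float32([ray(c,u,v,62)[:2] for u,v in k])))
b=np.zeros_like(w);b[165:215,325:355]=((c["image"].max(2)<35)&(P[...,2]>88)&(P[...,2]<115))[165:215,325:355]*255
cs,_=cv2.findContours(b,cv2.RETR_EXTERNAL,cv2.CHAIN_APPROX_NONE);k=max(cs,key=cv2.contourArea)[:,0]
print("bar",cv2.minAreaRect(np.float32([ray(c,u,v,100)[:2] for u,v in k])),np.median(P[b>0][:,2]))
# floor level fit
fm=cv2.inRange(hsv,(3,200,60),(15,255,255)); q=P[160:215,310:375][fm[160:215,310:375]>0]; q=q[abs(q[:,2]-43)<12]
A=np.c_[q[:,:2]-q[:,:2].mean(0),np.ones(len(q))]; f=np.linalg.lstsq(A,q[:,2],rcond=None)[0];print("floor",f,len(q))
```

```text
25.4583 [-0.49396819 -0.93390661 -0.31560573] 85.39811241859128
((575.6001586914062, 107.137451171875), (123.7535171508789, 173.4012451171875), 9.445330619812012)
bar ((574.4952392578125, 107.19178009033203), (74.2625961303711, 10.997817039489746), 9.335436820983887) 99.94273943543419
floor [-2.02937985e-04  1.29725363e-03  4.42403582e+01] 1828
```

View pics/wrist12.png

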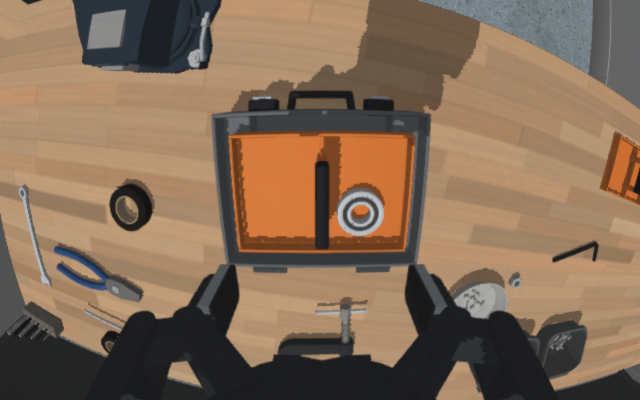

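View pics/top12.png

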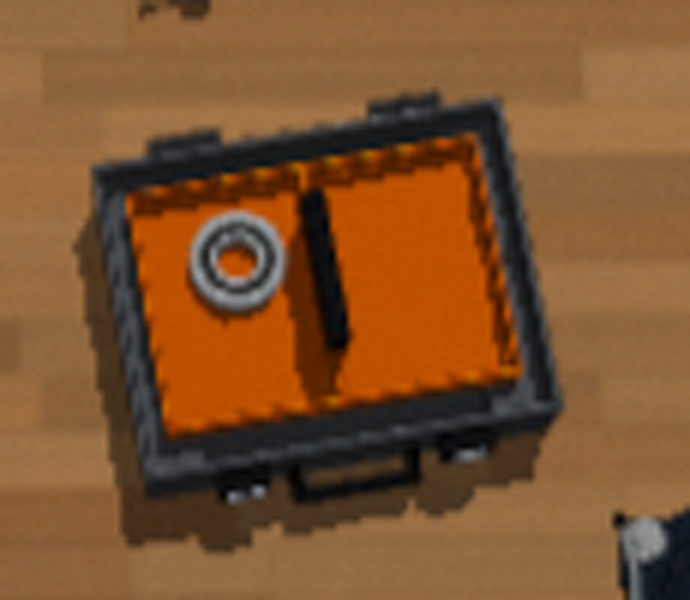

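Tray sits level on both steps. The bar top reads 99.9 mm against 100 expected, the floor slope is under 0.1°, the yaw is 9.4°, and clearance is visible all round with the bearing inside. Handing in.

```bash
python3 -c "
from workcell import *
print(finish_job(), read_state()['time'])"
```

```text
the job is handed in; nothing more can be done
the job is handed in; nothing more can be done
```

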